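# Set the bleed valve of the resin degassing pot

### The arm

A 6-joint arm with a two-finger parallel gripper is mounted at the origin on the work surface; the furniture and walls round the work are solid. World frame = base frame: x ahead of the robot, y to its left, z up, the work surface at z = 0. Lengths are in mm, angles in rad, forces in N, time in s.
With the tool pointing down it reaches from about 350 to 875 mm from the base axis. Payload 15.5 kg.
Tool frame: the origin (TCP) lies at the very end of the fingers, on their centre line; the grasp point (between the pads) lies 19 mm behind it; z points along the fingers, y is the line along which they close (so a half turn about z gives the same grasp; the last joint's range is limited). The gripper opens to 85 mm and grips with 20 to 120 N. Pads are 22 mm wide; open, the fingers measure 114 mm over their backs; the gripper's body (76 mm by 85 mm) begins 54 mm behind the grasp point. The pads swing forward as they close: fully open they stand 13 mm farther back than shut.
Start: joints at [1.089, 0.494, 1.345, -0, 1.302, -0.096], TCP at [235.762, 578.829, 231.277] pointing down, gripper open.
Joint ranges: [-2.91, 2.91], [-0.82, 2.16], [0.22, 2.67], [-1.22, 4.37], [0.12, 2.79], [-3.08, 3.08]. Speed limits (rad/s): [1.89, 1.89, 2.57, 3.01, 3.01, 3.01].

### API

Orientations are given as a rotation vector (axis times angle).
In Python, from bench import monitor, camera, camera_model, order, nets gives the robot as it stands. The module is installed in compiled form; this text tells all that it offers.
- The arm moves only by the tool carry_out, never from a script. Its argument "motion" is a list of rows, each a list of 5 numbers: the shift along the tool's x, y, z in m, then the turn about the tool's z in rad, then the closure, from 0 (fully open) to 1 (shut). A call has exactly 8 rows; each row shifts and turns the commanded pose from where the row before left it, along the tool's axes as they then stand; what a row does not reach is not made up. A row lasts 1/10 s, in which the tool goes at most 50 mm and 8.59 degrees, less where a joint would pass 70% of its speed; a pose out of reach is approached as far as the arm can. A call with a gripper value outside its range is refused whole. The fingers move at their own pace and stop on an object; "squeeze" is the grip in N (left out, the last holds). Time passes only in rows, so rows that do not move let the fingers close, or fill a call up. It gives the time, the measured TCP pose, the force, the opening and the grip force at its end, in the units of the state.
- monitor.get_obs(): the state, without advancing time (a new reading comes with each control period).
- camera(name): name is "side" or "top" or "wrist"; returns the picture (420x560x3 uint8, red, green, blue); there is no depth.
- camera_model(name): a dict with "intrinsics" (3x3 intrinsics, pixels), "k1" (the pictures are not rectified: a ray, as slopes to the right and down, at radius r is drawn at 1 + k1 r^2 times it, then the intrinsics apply), "R" (3x3) and "t" (3): a world point X has camera coordinates R X + t. Camera axes: x right, y down, z forward; pixel columns grow to the right and rows downward; lengths in mm; the calibration is good to about 2 mm. A picture is of the moment at which its call begins: read the wrist's pose just before it. camera_model takes no time and is no camera call; for the wrist camera it gives the pose at the moment of the call.
- order.finish_job(): hands the job in; it is judged then, once.
Trained networks look in the newest picture that a camera, given by its name, has taken for a name from the list of things; names that differ only in an ending like _2 or _b are one class to them, and where a whole thing is asked for, a point or a joint stands for the part that bears it (a point fixed in the world has none). Each returns a list of dicts, best first, with "score" (0 to 1); they miss things now and then, are a little off and sometimes report something else, mostly with a low value. They report only what shows in the picture. A call takes as long as a camera call.
- nets.spot_in(thing, camera): "bbox" ([centre column, centre row, width, height] in pixels, round what is visible of it).
- nets.silhouettes(thing, camera): "pixels" (420x560 bool, what is visible of it) and "bbox" ([centre column, centre row, width, height] in pixels, round what is visible of it).
The state is a dict: "t": time; "q": joint angles; "joint_vel": joint speeds; "tau": joint torques, N m; "tcp_pos": TCP position; "eef_rot": TCP orientation; "force": force on the tool from outside, world axes, zero at the start; "moment": the same for the moment, N m; "width": finger opening in mm; "finger_force": force on a finger pad.
Only numpy, scipy, OpenCV 4.12 (cv2) and the standard library are available. Lean on these libraries where they do the work, as an engineer would, in place of code of your own. Each camera call takes 0.05 s, during which the arm holds its last target. There are 200 camera calls.

### The job

Set the bleed on the degassing pot: of the two needle valves on its lid, take the one that has the fat air filter on its port (not the one with the thin hose tail, whose knob stays as it is). Screw its knob in, clockwise, until the needle seats, then open it again by a quarter turn. Finish with the knob still held between the fingers at that setting, so that it can be trimmed by hand when the pump is started; leave the bottles and the timer where they stand.

Things in the scene. Friction and masses are not known exactly. Their poses are not given: they have to be found in the camera images.
- pot: round stainless vacuum pot, fixed on the table: 170 mm across (220 over its side handles), clear lid 192 mm across, top 132 mm up. Origin under its centre on the table; -x its front, where both valve ports point, +y its left. Two equal brass needle valves stand on the lid 18 mm in front of the centre, 56 mm to left and right, each with a round knob on top; a gauge at the back, 190 mm up
- air_filter: intake filter: fat ribbed brass drum, 27 mm across and 28 mm long behind a 6 mm hexagon, screwed level into the front port of one valve (left or right, it changes). Origin at the port's mouth, 14.5 mm in front of that valve's axis and 154 mm above the table; it points to the pot's -x. It marks the bleed valve
- hose_barb: hose tail: thin ribbed brass tube, 11 mm across and 26 mm long behind a 6 mm hexagon, screwed into the front port of the other valve, origin and direction as for the filter. It marks the pump valve, to be left alone
- left_port (a point): mouth of the left valve's front port (pot's +y side), 154 mm above the table
- right_port (a point): mouth of the right valve's front port (pot's -y side), 154 mm above the table
- left_grip (a point): on the left knob's vertical axis, 12 mm above its underside, about 193 mm above the table: height to grip. Knurled black knob 34 mm across, 22 mm high, grip at any yaw; rises 1.5 mm a turn as it opens. Turns at 0.04 N m until the needle seats, then stops hard and lightly squeezed fingers slip round it. All else within 60 mm of the axis is 7 mm or more below the knob
- right_grip (a point): the same point on the right knob, which is like the left one
- left_mark (a point): outer end of the white index line on top of the left knob, 15 mm from its axis. With the needle seated the line points from the axis to the pot's front (-x, side of the ports); seen from above it goes round anticlockwise as the valve opens
- right_mark (a point): the same on the right knob
- left_knob (a joint): angle of the left knob in rad: 0 with the needle seated (hard stop), growing as the knob is turned anticlockwise seen from above (opening); 1.571 is a quarter turn open; starts between 0.8 and 3.2
- right_knob (a joint): the same for the right knob
- resin_a: clear resin bottle, 47 x 74 x 158 mm, standing to the left of the pot; origin under its centre; not to be disturbed
- resin_b: clear resin bottle, 44 x 68 x 146 mm, standing to the left of the pot; origin under its centre; not to be disturbed
- timer: round wind-up timer, 64 mm across, 39 mm high, standing to the right of the pot; origin under its centre; not to be disturbed
- tint_bottle: small white bottle with a screw cap, 38 mm across, 92 mm high, standing behind to the right of the pot; origin under its centre; not to be disturbed

How it is judged:
By the outcome, as a careful person would: the job done as asked, in the order asked, and still so for the second after the job is handed in, while the arm keeps its last pose, push and grip.
It also fails if it takes over 54 s, if anything falls off the work surface, if the arm or the gripper's body presses on something with over 40 N, if the wrist force passes 120 N, or if a joint passes its speed limit or range.

## Working session

There is one attempt and no reset: what is moved stays moved. The work goes in short steps, Python scripts to look and compute and a tool call to move; the robot and the scene stay as the last step left them, time stands still between calls to the robot, and variables do not carry over. Pictures are saved under pics/ and viewed, at most 10 in all, crops included, and the job is handed in when it is done.

Besides the shell and the picture viewer there is one more tool, called after ">>>" by a JSON object that holds its "fn" and its "kwargs", one argument or row to a line. carry_out: Moves the arm, as the interface text tells. Its arguments: {"type":"object","properties":{"motion":{"type":"array","items":{"type":"array","items":{"type":"number"}}},"squeeze":{"type":"number"}},"required":["motion"]}

```bash
mkdir -p pics
cat > h.py <<'E'
import numpy as np, cv2
from bench import monitor, camera, camera_model, order, nets
from scipy.optimize import least_squares
def proj(m,X):
    p=m["R"]@np.asarray(X,float)+m["t"]; s=p[:2]/p[2]; s=s*(1+m["k1"]*(s@s)); K=np.array(m["intrinsics"]); return K[:2,:2]@s+K[:2,2]
def cm(n): 
    m=camera_model(n); return {k:np.array(v) if k!="k1" else v for k,v in m.items()}
def onplane(m,uv,z):
    g=least_squares(lambda a:proj(m,[a[0],a[1],z])-uv,[500,200]); return g.x
def save(n,f): 
    im=camera(n); cv2.imwrite(f,im[:,:,::-1]); return im
E
python3 - <<'E'
from h import *
ims=[]
o=monitor.get_obs(); print(o["t"],o["tcp_pos"],o["eef_rot"],o["width"])
mods={}
for n in ["side","top","wrist"]:
    mods[n]=cm(n); im=save(n,f"pics/{n}0.png")
    for th in ["pot","air_filter","hose_barb","left_knob","right_knob"]:
        print(n,th,[(round(d["score"],2),np.round(d["bbox"]).tolist()) for d in nets.spot_in(th,n)[:3]])
    print(n,"campos",-mods[n]["R"].T@mods[n]["t"])
for n,th,z in [("top","air_filter",154),("top","hose_barb",154),("top","left_knob",203),("top","pot",132)]:
    for d in nets.spot_in(th,n)[:2]: print(th,d["score"],onplane(mods[n],np.array(d["bbox"][:2]),z))
E
```

```text
0.0 [235.62147395 578.49579024 230.68933378] [-6.03727159e-01 -3.08270184e+00  1.86748860e-03] 85.16195221961505
side pot [(0.66, [292.0, 212.0, 92.0, 94.0])]
side air_filter [(0.74, [283.0, 222.0, 16.0, 16.0]), (0.44, [275.0, 202.0, 14.0, 13.0])]
side hose_barb [(0.39, [325.0, 199.0, 11.0, 13.0])]
side left_knob [(0.69, [275.0, 201.0, 14.0, 14.0])]
side right_knob [(0.51, [320.0, 180.0, 16.0, 17.0]), (0.45, [292.0, 213.0, 92.0, 96.0])]
side campos [ 12.789875    86.16890552 983.00126374]
top pot [(0.56, [281.0, 222.0, 87.0, 82.0])]
top air_filter [(0.45, [264.0, 251.0, 18.0, 20.0])]
top hose_barb [(0.39, [312.0, 235.0, 10.0, 13.0])]
top left_knob [(0.73, [258.0, 235.0, 14.0, 17.0])]
top right_knob [(0.45, [308.0, 219.0, 17.0, 18.0])]
top campos [ 413.51187993  -53.42119921 1005.07679787]
wrist pot []
wrist air_filter []
wrist hose_barb []
wrist left_knob []
wrist right_knob []
wrist campos [167.18508358 607.14321504 373.32639858]
air_filter 0.45 [459.33299369 -24.57543988]
hose_barb 0.39 [ 492.69565319 -132.80963809]
left_knob 0.73 [491.05779595 -14.17365989]
pot 0.56 [526.25153849 -64.87929211]
```

View pics/top0.png

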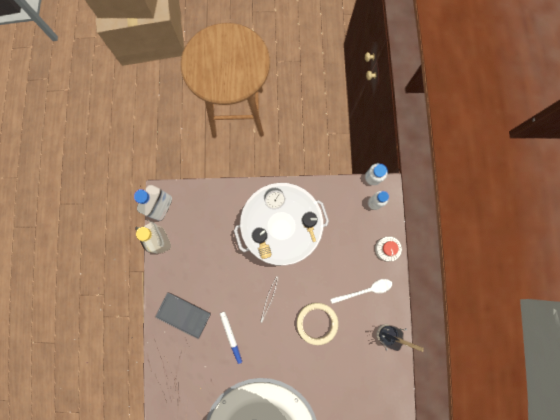

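View pics/side0.png

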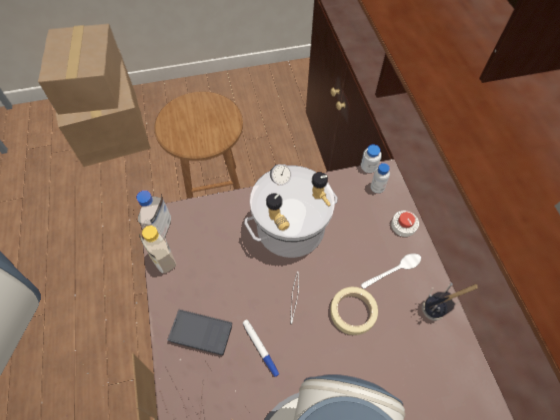

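The left valve carries the filter: in the top view the filter is at (264,251) and the left knob at (259,235). The hose tail is on the right knob (310,220). The pot is yawed by about 16°. Next I fit the pot pose from both views.

Run:
```python
from h import *
from scipy.spatial.transform import Rotation as Ro
ob=[("left_knob",[-18,56,192]),("right_knob",[-18,-56,192]),("air_filter",[-49.5,56,154]),("hose_barb",[-49.5,-56,154])]
D=[("side","left_knob",(275,201)),("side","right_knob",(320,180)),("side","air_filter",(283,222)),("side","hose_barb",(325,199)),
("top","left_knob",(258.5,235)),("top","right_knob",(309,219.5)),("top","air_filter",(264,251)),("top","hose_barb",(312,235))]
M={n:cm(n) for n in("side","top")}; P=dict(ob)
for n in M:
    camera(n)
    for i,d in enumerate(D):
        if d[0]==n:
            for s in nets.silhouettes(d[1],n):
                ys,xs=np.nonzero(s["pixels"]); c=np.array([xs.mean(),ys.mean()])
                if np.hypot(*(c-d[2]))<6: D[i]=(n,d[1],tuple(c));break
def W(p,X): c,s=np.cos(p[2]),np.sin(p[2]); return np.array([p[0]+c*X[0]-s*X[1],p[1]+s*X[0]+c*X[1],X[2]])
f=lambda p:np.concatenate([proj(M[n],W(p,P[t]))-uv for n,t,uv in D])
r=least_squares(f,[526,-65,.28],loss="soft_l1"); print(r.x,np.round(f(r.x).reshape(-1,2),1).tolist())
g=W(r.x,[-18,56,193]); print("left grip",g,"right",W(r.x,[-18,-56,193]))
o=monitor.get_obs();R=Ro.from_rotvec(o["eef_rot"]).as_matrix();print(R.round(3))
print("shift to over knob (tool axes, z=TCP 290)",R.T@(np.array([g[0],g[1],290])-o["tcp_pos"]))
```

```text
[ 5.24543921e+02 -6.57278982e+01  2.88849825e-01] [[-0.2, 0.1], [-0.5, -0.6], [-0.5, -0.5], [-0.1, 0.3], [0.3, 0.4], [0.1, -0.3], [0.3, 0.1], [0.6, 0.9]]
left grip [491.33802844 -17.17515654 193.        ] right [ 523.24121593 -124.53523584  193.        ]
[[-0.926  0.377 -0.   ]
 [ 0.377  0.926  0.   ]
 [ 0.     0.    -1.   ]]
shift to over knob (tool axes, z=TCP 290) [-461.51381224 -455.57518113  -58.7275779 ]
```

>>> {"fn": "carry_out", "kwargs": {
  "motion": [
    [0,0,-0.045,0,0],
    [-0.02,-0.02,-0.015,0,0],
    [-0.033,-0.033,0,0,0],
    [-0.033,-0.033,0,0,0],
    [-0.033,-0.033,0,0,0],
    [-0.033,-0.033,0,0,0],
    [-0.033,-0.033,0,0,0],
    [-0.033,-0.033,0,0,0]
  ],
  "squeeze": 25
}}

```text
t: 2.4
tcp_pos: [355.8, 293.0, 291.5]
eef_rot: [0.603, 3.083, 0.0]
force: [1.3, 0.4, 0.3]
width: 85.3
finger_force: 0.0
```

>>> {"fn": "carry_out", "kwargs": {
  "motion": [
    [-0.033,-0.033,0,0,0],
    [-0.033,-0.033,0,0,0],
    [-0.033,-0.033,0,0,0],
    [-0.033,-0.033,0,0,0],
    [-0.033,-0.033,0,0,0],
    [-0.033,-0.033,0,0,0],
    [-0.03,-0.03,0,0,0],
    [-0.015,-0.01,0,0,0]
  ]
}}

```text
t: 3.2
tcp_pos: [491.6, -20.6, 291.4]
eef_rot: [0.608, 3.082, -0.001]
force: [1.1, 1.0, 0.4]
width: 85.0
finger_force: 0.0
```

>>> {"fn": "carry_out", "kwargs": {
  "motion": [
    [0,0,0,0,0],
    [0,0,0,0,0],
    [0,0,0,0,0],
    [0,0,0,0,0],
    [0,0,0,0,0],
    [0,0,0,0,0],
    [0,0,0,0,0],
    [0,0,0,0,0]
  ]
}}

```text
t: 4.0
tcp_pos: [490.7, -17.3, 291.3]
eef_rot: [0.604, 3.083, -0.0]
force: [0.2, -0.4, -0.2]
width: 85.2
finger_force: 0.0
```

```bash
python3 - <<'E'
from h import *
m=cm("wrist"); im=save("wrist","pics/w1.png"); o=monitor.get_obs(); print(o["t"],o["q"],o["tcp_pos"],o["force"],o["moment"])
yaw=.2888
print("pred knob ctr",proj(m,[491.3,-17.2,204]),proj(m,[491.3,-17.2,192]))
for th in ["left_knob","right_knob"]:
    for d in nets.silhouettes(th,"wrist")[:2]: print(th,d["score"],np.round(d["bbox"],1))
E
python3 -c "
import cv2;i=cv2.imread('pics/w1.png');cv2.imwrite('pics/w1v.png',i)"
```

```text
4.05 [-1.57015984e-01  2.43671590e-01  1.57673613e+00  6.84368697e-06
  1.32121910e+00 -1.34105897e+00] [490.66423601 -17.33700253 291.26630372] [-0.73221154  0.02279609  0.78832786] [0.05710307 0.00541361 0.03350953]
pred knob ctr [285.78494403 215.08931868] [285.79181772 209.56638742]
left_knob 0.81 [289.2 213.   53.8  54.8]
right_knob 0.98 [185.4 298.8  15.2  45.4]
right_knob 0.65 [250.5 229.8 220.2 206.1]
```

View pics/w1.png

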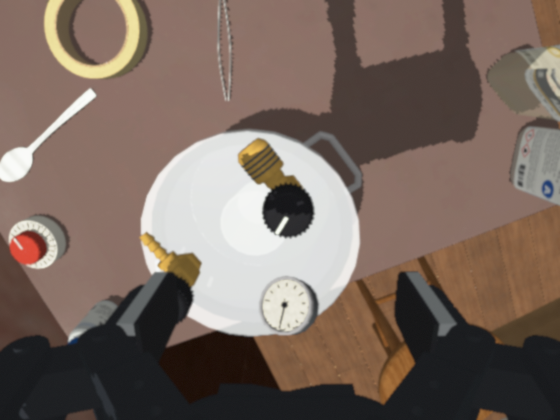

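The wrist view shows the left knob at (288,211), its white index running to about (278,234), and the filter at (258,155). I measure both more precisely.

Run:
```python
from h import *
m=cm("wrist"); im=camera("wrist"); o=monitor.get_obs()
g=im.max(2).astype(int)
yy,xx=np.mgrid[:420,:560]
n,l,st,c=cv2.connectedComponentsWithStats(((g<60)&(np.hypot(xx-288,yy-211)<33)).astype(np.uint8)); k=1+np.argmax(st[1:,4]); 
pts=np.argwhere(l==k)[:,::-1].astype(np.int32); print("knob",cv2.minEnclosingCircle(pts),st[k])
w=(g>140)&(np.hypot(xx-288,yy-211)<24); p=np.argwhere(w)[:,::-1]
print(len(p)); vx,vy,x0,y0=cv2.fitLine(p.astype(np.float32),2,0,.01,.01).ravel(); t=(p-[x0,y0])@[vx,vy]
e=[np.array([x0,y0])+np.array([vx,vy])*s for s in(t.min(),t.max())]; print(e)
E=[onplane(m,q,203) for q in e]; print("world ends",E)
d=E[1]-E[0]; 
if e[1][1]<e[0][1]: d=-d
a=np.arctan2(d[1],d[0]); front=.2888+np.pi; print("knob angle",(a-front)%(2*np.pi))
for z in(203,192): print(z,onplane(m,np.array([288,211]),z))
T=o["tcp_pos"]; print("TCP proj",proj(m,T))
from scipy.spatial.transform import Rotation as Ro
R=Ro.from_rotvec(o["eef_rot"]).as_matrix()
print("pads proj",[proj(m,T+R@np.array([0,s*42.5,-13])) for s in(-1,1)])
for nme in("left_knob","air_filter"):
    for d in nets.silhouettes(nme,"wrist")[:1]: print(nme,np.round(d["bbox"],1))
cv2.imwrite("pics/w2.png",cv2.resize(im[170:300,130:450,::-1],None,fx=2.5,fy=2.5))
```

```text
knob ((287.7318420410156, 209.39100646972656), 25.754390716552734) [ 264  184   49   52 1827]
93
[array([276.81630446, 232.17238911]), array([286.72455216, 216.82220405])]
world ends [array([500.29798369, -27.29615913]), array([492.93032816, -17.30493411])]
knob angle 1.9173927280783598
203 [489.58391393 -15.06170124]
192 [492.80611025 -16.30295659]
TCP proj [284.94196586 278.1290545 ]
pads proj [array([176.06360094, 293.17666131]), array([393.66094807, 293.33603391])]
left_knob [288.  212.9  52.   56. ]
air_filter [259.5 163.6  45.8  45.3]
```

View pics/w2.png

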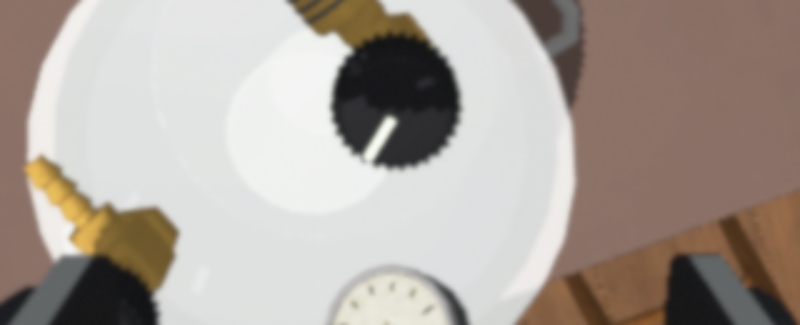

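>>> {"fn": "carry_out", "kwargs": {
  "motion": [
    [0,0.0006,0.04,0,0],
    [0,0,0.04,0,0],
    [0,0,0.02,0,0],
    [0,0,0.01,0,0],
    [0,0,0.007,0,0],
    [0,0,0,0,0],
    [0,0,0,0,0],
    [0,0,0,0,0]
  ]
}}

```text
t: 5.1
tcp_pos: [491.5, -16.9, 175.2]
eef_rot: [0.603, 3.081, 0.0]
force: [0.6, 0.8, 0.3]
width: 85.5
finger_force: 0.0
```

>>> {"fn": "carry_out", "kwargs": {
  "motion": [
    [0,0,0,0,0.3],
    [0,0,0,0,0.4],
    [0,0,0,0,0.5],
    [0,0,0,0,0.6],
    [0,0,0,0,0.7],
    [0,0,0,0,0.8],
    [0,0,0,0,1],
    [0,0,0,0,1]
  ],
  "squeeze": 25
}}

```text
t: 5.9
tcp_pos: [491.1, -16.6, 174.5]
eef_rot: [0.604, 3.083, 0.001]
force: [0.4, 5.2, 5.6]
width: 33.4
finger_force: 24.6
```

Run:
```python
from h import *
o=monitor.get_obs(); print({k:np.round(o[k],3).tolist() for k in o})
save("wrist","pics/w3.png")
```

```text
{'t': 5.9, 'q': [-0.156, 0.38, 1.74, 0.0, 1.021, -1.34], 'joint_vel': [0.0, -0.0, -0.002, -0.001, 0.0, -0.001], 'tau': [-2.464, -66.421, -28.773, -1.402, -0.038, 0.007], 'tcp_pos': [491.144, -16.636, 174.468], 'eef_rot': [0.604, 3.083, 0.001], 'force': [0.386, 5.172, 5.607], 'moment': [0.849, -0.101, 0.007], 'finger_force': 24.568, 'width': 33.379}
```

View pics/w3.png

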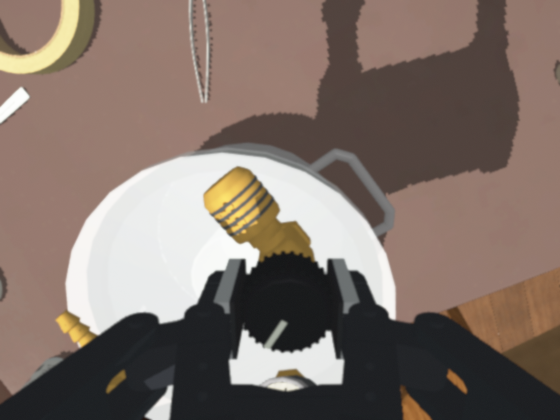

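The knob is held squarely between the pads at (288,303), and the index at (276,335) can be seen. Now I turn it clockwise.

>>> {"fn": "carry_out", "kwargs": {
  "motion": [
    [0,0.0003,0,0.1,1],
    [0,0,0,0.14,1],
    [0,0,0,0.14,1],
    [0,0,0,0.14,1],
    [0,0,0,0.14,1],
    [0,0,0,0.14,1],
    [0,0,0,0.1,1],
    [0,0,0,0,1]
  ]
}}

```text
t: 6.75
tcp_pos: [491.4, -16.3, 174.4]
eef_rot: [1.89, 2.509, 0.001]
force: [2.7, 4.8, 2.1]
width: 33.1
finger_force: 24.6
```

Run:
```python
from h import *
o=monitor.get_obs(); print({k:np.round(o[k],3).tolist() for k in ("t","q","eef_rot","tcp_pos","force","moment","width","finger_force")})
```

```text
{'t': 6.75, 'q': [-0.155, 0.38, 1.74, 0.001, 1.021, -0.435], 'eef_rot': [1.89, 2.509, 0.001], 'tcp_pos': [491.435, -16.302, 174.381], 'force': [2.683, 4.795, 2.087], 'moment': [0.87, -0.389, -0.056], 'width': 33.116, 'finger_force': 24.601}
```

>>> {"fn": "carry_out", "kwargs": {
  "motion": [
    [0,0,0,0.1,1],
    [0,0,0,0.1,1],
    [0,0,0,0.1,1],
    [0,0,0,0.1,1],
    [0,0,0,0.1,1],
    [0,0,0,0.1,1],
    [0,0,0,0.1,1],
    [0,0,0,0,1]
  ]
}}

```text
t: 7.55
tcp_pos: [491.7, -16.3, 174.3]
eef_rot: [2.635, 1.709, 0.002]
force: [4.4, 5.2, 0.2]
width: 33.5
finger_force: 24.9
```

Run:
```python
from h import *
o=monitor.get_obs(); print({k:np.round(o[k],3).tolist() for k in ("t","q","eef_rot","tcp_pos","force","moment","width","finger_force")})
```

```text
{'t': 7.55, 'q': [-0.155, 0.38, 1.739, 0.001, 1.021, 0.265], 'eef_rot': [2.635, 1.709, 0.002], 'tcp_pos': [491.662, -16.32, 174.322], 'force': [4.351, 5.187, 0.154], 'moment': [0.912, -0.676, -0.038], 'width': 33.479, 'finger_force': 24.87}
```

>>> {"fn": "carry_out", "kwargs": {
  "motion": [
    [0,0,0,0.03,1],
    [0,0,0,0.04,1],
    [0,0,0,0.04,1],
    [0,0,0,0.04,1],
    [0,0,0,0.04,1],
    [0,0,0,0.03,1],
    [0,0,0,0,1],
    [0,0,0,0,1]
  ]
}}

```text
t: 8.35
tcp_pos: [491.7, -16.4, 174.3]
eef_rot: [2.805, 1.415, 0.002]
force: [5.0, 4.7, -0.7]
width: 33.3
finger_force: 24.9
```

```bash
cat > s.py <<'E'
from h import *
o=monitor.get_obs(); print({k:np.round(o[k],3).tolist() for k in ("t","q","force","moment","width","finger_force")})
E
python3 s.py
```

```text
{'t': 8.35, 'q': [-0.155, 0.38, 1.739, 0.001, 1.021, 0.481], 'force': [4.989, 4.66, -0.655], 'moment': [0.804, -0.766, -0.087], 'width': 33.284, 'finger_force': 24.943}
```

>>> {"fn": "carry_out", "kwargs": {
  "motion": [
    [0,0,0,0.02,1],
    [0,0,0,0.02,1],
    [0,0,0,0.02,1],
    [0,0,0,0.02,1],
    [0,0,0,0.02,1],
    [0,0,0,0,1],
    [0,0,0,0,1],
    [0,0,0,0,1]
  ]
}}

```text
t: 9.15
tcp_pos: [491.8, -16.4, 174.3]
eef_rot: [2.872, 1.273, 0.002]
force: [5.1, 5.0, -0.8]
width: 33.7
finger_force: 25.0
```

```bash
python3 s.py
```

```text
{'t': 9.15, 'q': [-0.155, 0.38, 1.739, 0.001, 1.021, 0.581], 'force': [5.106, 5.04, -0.758], 'moment': [0.818, -0.833, -0.034], 'width': 33.656, 'finger_force': 24.98}
```

>>> {"fn": "carry_out", "kwargs": {
  "motion": [
    [0,0,0,0.02,1],
    [0,0,0,0.02,1],
    [0,0,0,0.02,1],
    [0,0,0,0.02,1],
    [0,0,0,0.02,1],
    [0,0,0,0,1],
    [0,0,0,0,1],
    [0,0,0,0,1]
  ]
}}

```text
t: 9.95
tcp_pos: [491.2, -16.7, 174.3]
eef_rot: [2.931, 1.129, 0.0]
force: [4.1, -1.5, -1.8]
width: 33.0
finger_force: 25.1
```

```bash
python3 s.py
```

```text
{'t': 9.95, 'q': [-0.155, 0.38, 1.74, -0.0, 1.021, 0.68], 'force': [4.123, -1.547, -1.844], 'moment': [-0.409, -0.754, 0.365], 'width': 32.953, 'finger_force': 25.102}
```

>>> {"fn": "carry_out", "kwargs": {
  "motion": [
    [0,0,0,0.02,1],
    [0,0,0,0.02,1],
    [0,0,0,0.02,1],
    [0,0,0,0.02,1],
    [0,0,0,0.02,1],
    [0,0,0,0,1],
    [0,0,0,0,1],
    [0,0,0,0,1]
  ]
}}

```text
t: 10.75
tcp_pos: [491.2, -16.6, 174.4]
eef_rot: [2.985, 0.979, 0.001]
force: [5.3, -1.1, -0.7]
width: 32.6
finger_force: 25.1
```

```bash
python3 s.py
python3 - <<'E'
from h import *
m=cm("wrist"); im=camera("wrist"); 
c=proj(m,[491.6,-16.2,203]); f=proj(m,[491.6-np.cos(.2888)*15,-16.2-np.sin(.2888)*15,203]); print(c,f)
x,y=int(c[0]),int(c[1]); cv2.imwrite("pics/w4.png",cv2.resize(im[y-100:y+60,x-110:x+110,::-1],None,fx=3,fy=3,interpolation=cv2.INTER_CUBIC)); print(x-110,y-100)
E
```

```text
{'t': 10.75, 'q': [-0.155, 0.38, 1.74, -0.0, 1.021, 0.781], 'force': [5.323, -1.133, -0.738], 'moment': [-0.332, -0.788, 0.666], 'width': 32.62, 'finger_force': 25.141}
[286.73008216 315.23601245] [272.60707242 348.8698357 ]
176 215
```

View pics/w4.png

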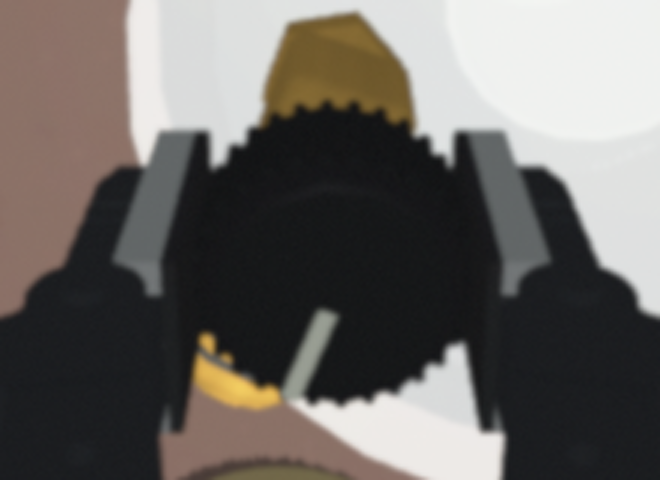

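The index at (273,347) matches the predicted front direction (273,349), and the moment has climbed to 0.67 N m, so the needle is seated. Now I open it, first unwinding the elastic twist.

>>> {"fn": "carry_out", "kwargs": {
  "motion": [
    [0,0,0,-0.03,1],
    [0,0,0,-0.03,1],
    [0,0,0,-0.03,1],
    [0,0,0,-0.03,1],
    [0,0,0,-0.03,1],
    [0,0,0,0,1],
    [0,0,0,0,1],
    [0,0,0,0,1]
  ]
}}

```text
t: 11.6
tcp_pos: [491.2, -16.6, 174.4]
eef_rot: [2.903, 1.199, 0.001]
force: [5.0, -2.0, -0.3]
width: 33.2
finger_force: 25.2
```

```bash
python3 s.py
```

```text
{'t': 11.6, 'q': [-0.155, 0.38, 1.74, -0.0, 1.021, 0.632], 'force': [4.992, -1.962, -0.332], 'moment': [-0.37, -0.794, 0.056], 'width': 33.152, 'finger_force': 25.17}
```

>>> {"fn": "carry_out", "kwargs": {
  "motion": [
    [0,0,0,-0.1,1],
    [0,0,0,-0.14,1],
    [0,0,0,-0.14,1],
    [0,0,0,-0.14,1],
    [0,0,0,-0.14,1],
    [0,0,0,-0.14,1],
    [0,0,0,-0.1,1],
    [0,0,0,0,1]
  ]
}}

```text
t: 12.4
tcp_pos: [491.5, -16.7, 174.5]
eef_rot: [2.087, 2.347, 0.001]
force: [5.4, -1.9, 1.7]
width: 33.7
finger_force: 25.3
```

>>> {"fn": "carry_out", "kwargs": {
  "motion": [
    [0,0,0,-0.1,1],
    [0,0,0,-0.14,1],
    [0,0,0,-0.14,1],
    [0,0,0,-0.1,1],
    [0,0,0,-0.08,1],
    [0,0,0,0,1],
    [0,0,0,0,1],
    [0,0,0,0,1]
  ]
}}

```text
t: 13.2
tcp_pos: [491.5, -16.7, 174.6]
eef_rot: [1.363, 2.829, 0.001]
force: [4.2, -2.1, 2.6]
width: 33.2
finger_force: 25.4
```

```bash
python3 s.py;  python3 - <<'E'
from h import *
m=cm("wrist"); im=camera("wrist"); 
def P(a,r=15): b=.2888+np.pi+a; return proj(m,[491.6+np.cos(b)*r,-16.2+np.sin(b)*r,203.4])
c=proj(m,[491.6,-16.2,203]); print(c,{a:P(a).round(1).tolist() for a in(1.3,1.4,1.5,1.571,1.7)})
x,y=int(c[0]),int(c[1]); cv2.imwrite("pics/w5.png",cv2.resize(im[y-100:y+60,x-110:x+110,::-1],None,fx=3,fy=3,interpolation=cv2.INTER_CUBIC)); print(x-110,y-100)
E
```

```text
{'t': 13.2, 'q': [-0.155, 0.38, 1.739, 0.0, 1.021, -0.828], 'force': [4.178, -2.124, 2.61], 'moment': [-0.42, -0.839, 0.05], 'width': 33.169, 'finger_force': 25.387}
[286.18917368 315.7488817 ] {1.3: [260.7, 344.8], 1.4: [264.2, 346.8], 1.5: [267.9, 348.5], 1.571: [270.6, 349.5], 1.7: [275.7, 350.9]}
176 215
```

View pics/w5.png

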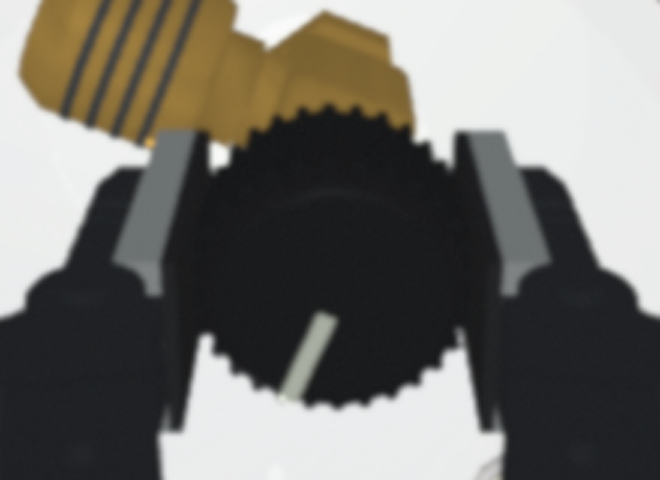

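Run:
```python
from h import *
m=cm("wrist")
def P(a,r): b=.2888+np.pi+a; return proj(m,[491.6+np.cos(b)*r,-16.2+np.sin(b)*r,203.4])
for f in("pics/w4.png","pics/w5.png"):
    im=cv2.imread(f).min(2); s=np.zeros_like(im); s[308:396,275:350]=1
    mk=((im>80)&(s>0)).astype(np.uint8)
    n,l,st,c=cv2.connectedComponentsWithStats(mk); k=l[355,308]; p=np.argwhere(l==k)[:,::-1]; p=p[(p[:,1]>325)&(p[:,1]<380)]
    v=cv2.fitLine(p.astype(np.float32),2,0,.01,.01).ravel(); print(f,k,len(p),np.degrees(np.arctan2(v[0]/v[1],1)),v[2:], "x at y350,",v[2]+(350-v[3])*v[0]/v[1])
for a in(1.35,1.45,1.5,1.571,1.65):
    d=P(a,14)-P(a,5); print(a,np.degrees(np.arctan(d[0]/d[1])))
```

```text
pics/w4.png 1 1299 -28.095985 [309.6659 352.4819] x at y350, 310.99088
pics/w5.png 1 1376 -30.314878 [309.4782  352.39316] x at y350, 310.8775
1.35 -38.92108642887036
1.45 -32.843498871434626
1.5 -29.7402468113942
1.571 -25.264064577801328
1.65 -20.195771892296452
```

Run:
```python
from h import *
im=cv2.imread("pics/w3.png"); 
im=cv2.resize(im[215:375,176:396],None,fx=3,fy=3,interpolation=cv2.INTER_CUBIC).min(2)
s=np.zeros_like(im); s[308:396,260:350]=1
n,l,st,c=cv2.connectedComponentsWithStats(((im>80)&(s>0)).astype(np.uint8)); k=1+np.argmax(st[1:,4]); print(st[1:],c[1:])
p=np.argwhere(l==k)[:,::-1]; p=p[(p[:,1]>325)&(p[:,1]<380)]
v=cv2.fitLine(p.astype(np.float32),2,0,.01,.01).ravel(); print(np.degrees(np.arctan(v[0]/v[1])),v[2:])
# refine pot yaw from repeated fixed-camera views using wide wrist picture ports
```

```text
[[ 260  316   74   80 2130]] [[299.04788732 357.25399061]]
-39.291622 [302.91238 352.41238]
```

```bash
python3 s.py
python3 - <<'E'
from h import *
from scipy.spatial.transform import Rotation as Ro
o=monitor.get_obs(); m=cm("wrist"); Rt=Ro.from_rotvec(o["eef_rot"]).as_matrix(); T=np.array(o["tcp_pos"])
Rrel=m["R"]@Rt; trel=m["R"]@T+m["t"]           # camera <- tool
R1=Ro.from_rotvec([.604,3.083,0]).as_matrix(); T1=np.array([490.66,-17.34,291.27])
m1=dict(m); m1["R"]=Rrel@R1.T; m1["t"]=trel-m1["R"]@T1
print("check 285.8,215.1:",proj(m1,[491.3,-17.2,204]))
def W(p,X): c,s=np.cos(p[2]),np.sin(p[2]); return np.array([p[0]+c*X[0]-s*X[1],p[1]+s*X[0]+c*X[1],X[2]])
# drum far rim edge centre etc: filter centre incl. hex visible bbox centre; hose tip (-64.5); gauge centre not known
D=[([-18,56,193],(287.7,211)),([-53,56,154],(259.5,160)),([-64.5,-56,154],(145,237)),([0,0,132],(250.5,232))]
f=lambda p:np.concatenate([proj(m1,W(p,X))-uv for X,uv in D])
r=least_squares(f,[524,-65,.29],loss="soft_l1"); print(r.x,f(r.x).reshape(-1,2).round(1).tolist())
# white mark angle in w1 using direction of line only
im=cv2.imread("pics/w1.png").max(2); yy,xx=np.mgrid[:420,:560]
p=np.argwhere((im>100)&(np.hypot(xx-285,yy-216)<20))[:,::-1]
a=[onplane(m1,q,203.4) for q in ((276.8,232.2),(286.7,216.8))]; d=a[0]-a[1]; print("theta0",(np.arctan2(d[1],d[0])-r.x[2]-np.pi)%(2*np.pi), len(p))
E
```

```text
{'t': 13.25, 'q': [-0.155, 0.38, 1.739, 0.0, 1.021, -0.828], 'force': [5.329, -2.933, 2.289], 'moment': [-0.446, -0.892, 0.064], 'width': 33.41, 'finger_force': 25.386}
check 285.8,215.1: [286.12772326 215.43227464]
[ 5.25412652e+02 -6.38983317e+01  2.96119353e-01] [[1.0, -0.8], [-0.5, 0.2], [-1.0, -0.3], [0.4, 11.6]]
theta0 1.9117336641766371 127
```

```bash
python3 -c "
from bench import order; print(order.finish_job())"
```

```text
the job is handed in; nothing more can be done
None
```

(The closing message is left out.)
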